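# Put the matching column spacer away in the sealer's kit drawer

### The arm

A 7-joint arm with a two-finger parallel gripper is mounted at the origin on the work surface. World frame = base frame: x ahead of the robot, y to its left, z up, the work surface at z = 0. Lengths are in m, angles in rad, forces in N, time in s.
With the tool pointing down it reaches from about 0.375 to 0.925 m from the base axis. Payload 3.1 kg.
Tool frame: the origin (TCP) lies at the centre of the arm's flange, where the gripper is bolted on; the fingertips stand 173 mm ahead of it and the grasp point (between the pads) lies 155 mm ahead of it (env.tip_reach is the distance from the TCP to the fingertips, in m); z points along the fingers, y is the direction in which the jaws open and shut (so a half turn about z gives the same grasp; the last joint's range is limited). The gripper opens to 85 mm and grips with 20 to 120 N. Pads are 22 mm wide; open, the fingers measure 114 mm over their backs; the gripper's body (76 mm by 85 mm) begins 54 mm behind the grasp point. The pads swing forward as they close: fully open they stand 13 mm farther back than shut.
Start: joints at [-1.372, 0.383, 0.044, 1.598, -0.018, 1.161, -0.05], TCP at [0.19, 0.622, 0.405] pointing down, gripper open.
Joint ranges: [-2.61, 2.61], [-0.41, 2.15], [-1.48, 1.57], [0, 2.5], [-1.57, 4.71], [0.05, 1.97], [-2.85, 2.85]. Speed limits (rad/s): [2.79, 2.79, 3.14, 3.14, 3.14, 3.14, 3.14].

### API

Orientations are given as a rotation vector (axis times angle).
In Python, from rig import readout, cams, env gives the robot as it stands.
- The arm moves only by the tool send_rows, never from a script. Its argument "motion" is a list that holds one entry, the list of rows, each a list of 7 numbers: the shift along the tool's x, y, z in units of 20 cm (1.0 is 20 cm), then the turn, a rotation vector about the tool's x, y, z in units of 180 degrees (1.0 is 180 degrees), then the opening in per cent of the stroke, from 0 (shut) to 100 (fully open). In form: [[[x, y, z, ax, ay, az, claw], ...]]. A call has exactly 10 rows; each row is the pose to reach, as a shift and turn from the pose commanded when the call began, along the tool's axes at that moment, turning the shorter way round; what a row does not reach only later rows make up. A row lasts 1/12 s, in which the tool goes at most 41.7 mm and 7.16 degrees, less where a joint would pass 70% of its speed; a pose out of reach is approached as far as the arm can. A call with a number of a shift or a turn outside -1 to 1 is refused whole. A call with a gripper value outside its range is refused whole. The fingers move at their own pace and stop on an object; "newtons" is the grip in N (left out, the last holds). Time passes only in rows, so rows that repeat a pose let the fingers close, or fill a call up. It gives the time, the measured TCP pose, the force and the opening at its end, in the units of the state.
- readout.state(): the state, without advancing time (a new reading comes with each control period).
- cams.get_image(name): name is "scene" or "top" or "wrist"; returns a dict with "img" (480x640x3 uint8, red, green, blue), "z_map" (480x640 float32, m along the optical axis (not along the pixel's ray), 0 where there is no reading), "intrinsics" (3x3 intrinsics, pixels), "k1" (the pictures are not rectified: a ray, as slopes to the right and down, at radius r is drawn at 1 + k1 r^2 times it, then the intrinsics apply), "R" (3x3) and "t" (3): a world point X has camera coordinates R X + t; the wrist camera has in their place "T_tool_cam" (4x4, takes a point from camera to tool coordinates, whose origin is the TCP and whose axes are the flange's). Camera axes: x right, y down, z forward; pixel columns grow to the right and rows downward; lengths in m; the calibration is good to about 2 mm. A picture is of the moment at which its call begins: read the wrist's pose just before it.
- env.sign_off(): hands the job in, once; it reports no verdict.
The state is a dict: "time": time; "joint_pos": joint angles; "qd": joint speeds; "joint_torque": joint torques, N m; "tool_pos": TCP position; "orientation": TCP orientation; "wrist_force": force on the tool from outside, world axes, zero at the start; "wrist_torque": the same for the moment, N m; "gripper_width": opening from 0.0 (shut) to 1.0 (fully open).
Only numpy, scipy, OpenCV 4.12 (cv2) and the standard library are available. Lean on these libraries where they do the work, as an engineer would, in place of code of your own. Each camera call takes 0.05 s, during which the arm holds its last target. There are 200 camera calls.

### The job

Three square steel spacers of different lengths stand on the rubber mat: find the one exactly as long as the spacer already in the cup sealer's open drawer (120 mm), lay it gently on its side on the mat or bench without letting it topple, and let go. Then take it again another way, lay it flat in the empty pocket in the front of the drawer and let go, and push the drawer home until it clicks past its catch and stays fully shut. Leave the other two spacers, the tubs and the film roll as they are.

Things in the scene. Friction and masses are not known exactly. Their poses are not given: they have to be found in the camera images.
- spacer_a: short look-alike: steel square bar 40 x 40 mm, 102 mm tall, standing on the mat; origin at the centre of its underside, z along its length. 0.35 kg, more or less.
- spacer_b: the right spacer: steel square bar 40 x 40 mm, 120 mm long, as long as the one in the drawer; starts standing on the mat; origin at the centre of its lower end face, z along its length, x and y square to its side faces. 0.35 kg, more or less.
- spacer_b_mid (a point): centre of the right spacer, 60 mm from either end; axes as spacer_b.
- spacer_c: long look-alike: steel square bar 40 x 40 mm, 138 mm tall, standing on the mat; origin at the centre of its underside.
- mat: black rubber mat, 260 (x) x 310 (y) x 3 mm, lying on the bench, fixed; origin at the centre of its underside. The three spacers stand in a row along its y, 60 mm towards +x from its centre, 100 mm apart; its -x half is clear.
- sealer: low steel base of a bench-top cup sealer, 235 (x) x 190 (y) mm, top 88 mm above the bench, with a control housing on its rear 60 mm up to 163 mm; fixed; origin at the centre of its underside, +x to its rear. The drawer slides out of its front towards its -x.
- kit_drawer (a joint): how far the drawer is open, m: 0 fully shut, 0.195 fully out. A spring catch resists (roughly 10 N) from about 16 mm open, gives way at 8 mm and then pulls the drawer to 0; let go before that and it is pushed back out.
- drawer_front (a point): centre of the outer face of the drawer's plain front panel (184 mm wide, 66 mm high, 10 to 76 mm above the bench, 14 mm thick); axes as sealer, moves with the drawer. Side walls reach 55 mm above the bench. A like spacer, 120 mm long, is fixed in the drawer's rear pocket, 82 mm behind the empty one and parallel to it.
- pocket (a point): centre of the floor of the empty pocket, 16 mm above the bench, 76 mm behind the outer face of the drawer front; axes as sealer, moves with the drawer. The spacer lies in it along y, either way round: 128 mm between end blocks 30 mm high, 44 mm between round ribs 7 mm high in x. The ribs leave the middle 54 mm clear for fingers, with 42 mm free before and behind the spacer.
- tub_near: sealed tub of brown paste, white lid, 100 mm across, 48 mm high, bystander; origin at the centre of its underside.
- tub_side: another such tub, bystander; origin at the centre of its underside.
- film_roll: roll of sealing film standing on end, 84 mm across, 110 mm tall, bystander; origin at the centre of its underside.
Things that resemble listed ones, but are neither listed nor needed, are in the scene too. Leave any pink look-alike of the spacer_b alone.

How it is judged:
By the outcome, as a careful person would: the job done as asked, in the order asked, and still so for the second after the job is handed in, with the robot touching nothing.
It also fails if it takes over 72 s, if anything falls off the work surface, if the arm or the gripper's body presses on something with over 40 N, if the wrist force passes 120 N, or if a joint passes its speed limit or range.

## Working session

There is one attempt and no reset: what is moved stays moved. The work goes in short steps, Python scripts to look and compute and a tool call to move; the robot and the scene stay as the last step left them, time stands still between calls to the robot, and variables do not carry over. Pictures are saved under pics/ and viewed, about 8 in all and at most 12, crops included, and the job is handed in when it is done.

Besides the shell and the picture viewer there is one more tool, called as a command line: name --argument value ..., lists and objects as JSON in quotes. send_rows: Moves the arm, as the interface text tells. Shifts and turns lie within -1 to 1; 1 stands for 20 cm of shift or 180 degrees of turn. Its arguments: {"type":"object","properties":{"motion":{"type":"array"},"newtons":{"type":"number"}},"required":["motion"]}

```bash
ls; mkdir -p pics
python3 - <<'E'
from rig import readout, cams, env
import cv2, numpy as np
print(readout.state(), env.tip_reach)
for n in ("scene","top"):
    d=cams.get_image(n); np.savez(f"pics/{n}0.npz",**d); cv2.imwrite(f"pics/{n}0.png",d["img"][:,:,::-1])
    print(n,d["intrinsics"],d["k1"],d["R"],d["t"])
E
```

```text
pics
{'time': 0.0, 'joint_pos': array([-1.37181983,  0.3839008 ,  0.04381948,  1.5995916 , -0.01791477,
        1.16124333, -0.04987972]), 'qd': array([ 1.47984542e-03,  5.83536607e-04,  5.08471349e-04, -8.03264149e-05,
        1.83323930e-03, -6.60698762e-04,  6.65671104e-04]), 'joint_torque': array([ 3.52528605e-05, -4.33465469e+01,  1.02487162e+00, -2.49513245e+01,
        1.07286964e-02,  1.15245677e-02, -7.65716834e-06]), 'tool_pos': array([0.1899136 , 0.62112072, 0.40323565]), 'orientation': array([-0.46425863, -3.10681752,  0.00429875]), 'wrist_force': array([ 0.40538732, -0.04877573,  0.58311248]), 'wrist_torque': array([-0.01471352,  0.03864607, -0.02833077]), 'gripper_width': 1.0018403732231993} 0.1734
scene [[557.70732248   0.         311.41512005]
 [  0.         557.70732248 251.32517179]
 [  0.           0.           1.        ]] -0.0019068059746586233 [[ 0.33820583  0.9410477  -0.00678471]
 [ 0.6886584  -0.25239965 -0.6797382 ]
 [-0.64137853  0.22521908 -0.73342344]] [-0.24460866 -0.36100721  2.09606812]
top [[587.71277707   0.         314.93623127]
 [  0.         587.71277707 234.85760528]
 [  0.           0.           1.        ]] -0.14834876994605772 [[ 6.17488186e-04 -9.99957031e-01  9.24958176e-03]
 [-9.97545391e-01 -1.26360301e-03 -7.00114058e-02]
 [ 7.00200852e-02 -9.18364644e-03 -9.97503307e-01]] [0.04067139 0.59270085 1.7840718 ]
```

View pics/top0.png

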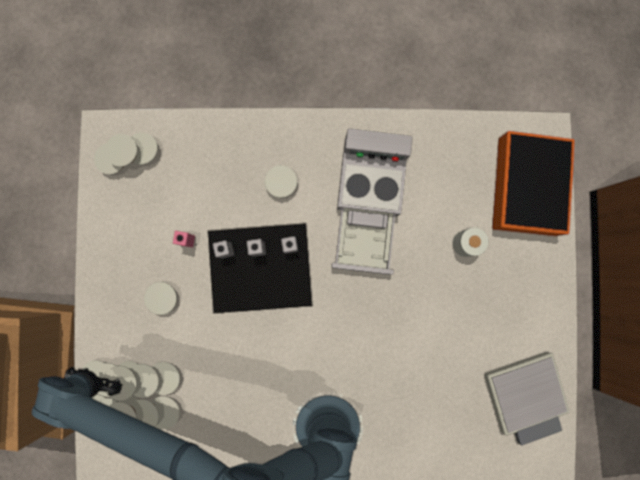

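View pics/scene0.png

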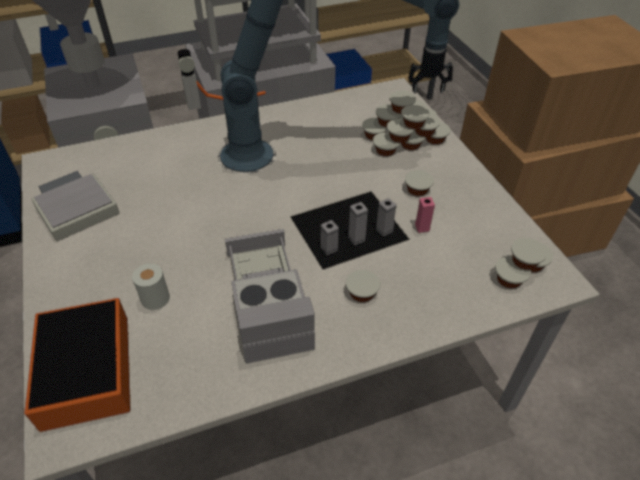

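The top view shows three grey spacers on the mat at (222,248), (255,247) and (290,244), with a pink look-alike at (183,239). The sealer's open drawer is near (365,240) and the base is at the bottom. In the scene view the spacers are at (386,217), (358,222) and (329,237). Next I measure their heights and the poses.

```bash
cat > h.py <<'E'
import numpy as np, cv2
from scipy.spatial.transform import Rotation as Ro
def cloud(d, T=None):
    """world points HxWx3; T = 4x4 camera->world for the wrist camera"""
    K=np.array(d["intrinsics"]); z=np.array(d["z_map"],float); h,w=z.shape
    u,v=np.meshgrid(np.arange(w),np.arange(h))
    p=cv2.undistortPoints(np.stack([u,v],-1).reshape(-1,1,2).astype(float),K,np.array([float(d["k1"]),0,0,0])).reshape(h,w,2)
    P=np.dstack([p[...,0]*z,p[...,1]*z,z])
    P=(P-np.array(d["t"]))@np.array(d["R"]) if T is None else P@T[:3,:3].T+T[:3,3]
    P[z==0]=np.nan
    return P
def tool(s):
    T=np.eye(4); T[:3,:3]=Ro.from_rotvec(s["orientation"]).as_matrix(); T[:3,3]=s["tool_pos"]; return T
E
python3 - <<'E'
from h import *
for n in ("top","scene"):
    d=np.load(f"pics/{n}0.npz"); P=cloud(d); z=P[...,2]; im=d["img"]
    print(n,"bench",np.nanmedian(z[(P[...,0]>.1)&(P[...,0]<.9)]))
    m=((z>.085)&(z<.16)).astype(np.uint8)
    k,L,st,c=cv2.connectedComponentsWithStats(m)
    for i in range(1,k):
        if 25<st[i,4]<4000:
            q=P[L==i]; r=cv2.minAreaRect((q[:,:2]*1000).astype(np.float32))
            top=q[q[:,2]>np.percentile(q[:,2],95)-.012]; rt=cv2.minAreaRect((top[:,:2]*1000).astype(np.float32))
            print(c[i].round(),st[i,4],"ztop",np.percentile(q[:,2],[50,90,97]).round(4),"top ctr",np.median(top,0).round(4),np.round(rt[0],1),np.round(rt[1],1),round(rt[2],1),im[L==i].mean(0).round())
# mat from colour in top
d=np.load("pics/top0.npz");P=cloud(d)
m=(d["img"].max(2)<45)&(abs(P[...,2])<.02)&(P[...,0]>.2)
k,L,st,c=cv2.connectedComponentsWithStats(m.astype(np.uint8)); 
for i in np.argsort(-st[1:,4])[:2]+1:
    q=P[L==i]; print("dark",c[i],cv2.minAreaRect((q[:,:2]*1000).astype(np.float32)),np.median(q[:,2]))
im=cv2.resize(d["img"][115:325,160:430],None,fx=2.9,fy=2.8,interpolation=cv2.INTER_CUBIC)
cv2.imwrite("pics/topcrop.png",im[:,:,::-1])
# sealer: drawer front panel and sealer top
for lo,hi in ((.066,.08),(.082,.095),(.15,.17)):
    m=(P[...,2]>lo)&(P[...,2]<hi); m[:,:325]=0; m[:,420:]=0; m[:110]=0;m[290:]=0
    k,L,st,c=cv2.connectedComponentsWithStats(m.astype(np.uint8))
    for i in range(1,k):
        if st[i,4]>60:
            q=P[L==i]; print(lo,c[i].round(),st[i,4],cv2.minAreaRect((q[:,:2]*1000).astype(np.float32)),np.median(q[:,2]))
E
```

```text
top bench -0.00011900949559264322
[372. 179.] 3295 ztop [0.0915 0.1365 0.1567] top ctr [ 0.8268 -0.1333  0.1553] [ 839.8 -137.9] [188.7  63. ] 81.9 [137. 133. 127.]
[121. 150.] 844 ztop [0.0958 0.1015 0.1035] top ctr [0.8459 0.6302 0.0964] [845.  629.8] [101.4  98.6] 45.9 [182. 178. 159.]
[473. 241.] 656 ztop [0.1084 0.114  0.1165] top ctr [ 0.5689 -0.4281  0.1093] [ 569.2 -428.6] [82.6 81.8] 21.7 [182. 173. 153.]
[181. 238.] 207 ztop [0.1192 0.1239 0.1274] top ctr [0.5786 0.4368 0.12  ] [578.  436.4] [39.6 40.2] 78.9 [159.  97. 108.]
[288. 244.] 191 ztop [0.1031 0.1086 0.1111] top ctr [0.5627 0.1208 0.1034] [561.  119.5] [40.2 40.2] 11.0 [134. 129. 126.]
[255. 247.] 221 ztop [0.1393 0.1447 0.1478] top ctr [0.552  0.2145 0.1402] [551.2 214.6] [39.7 40.5] 9.1 [130. 125. 121.]
[222. 248.] 221 ztop [0.1211 0.1271 0.1293] top ctr [0.5468 0.3154 0.122 ] [546.5 315.3] [40.2 41. ] 13.0 [126. 121. 118.]
[132. 390.] 2363 ztop [0.0985 0.1456 0.1487] top ctr [0.1477 0.5929 0.1433] [130.6 604.6] [ 97.8 149.9] 89.5 [141. 137. 123.]
[326. 421.] 274 ztop [0.1119 0.1503 0.1581] top ctr [0.0534 0.027
[... 2102 characters left out ...]
 ztop [0.1241 0.1537 0.158 ] top ctr [ 0.8817 -0.1462  0.1526] [ 880.3 -145.2] [188.8  12.4] 83.4 [76. 73. 72.]
dark [260.30665325 270.75585573] ((491.4104919433594, 213.2760772705078), (251.18357849121094, 302.1814270019531), 4.439506530761719) 0.0023220377492287414
0.066 [362. 268.] 253 ((490.4512939453125, -98.26834106445312), (180.9805450439453, 14.436169624328613), 83.3835678100586) 0.07394911146722803
0.082 [371. 184.] 2751 ((744.0426025390625, -128.3371124267578), (192.57554626464844, 162.34759521484375), 83.7571029663086) 0.08927422016126091
0.15 [379. 142.] 1391 ((851.4227905273438, -140.95358276367188), (191.96424865722656, 66.03582000732422), 84.33489990234375) 0.16171050832087863
```

View pics/topcrop.png

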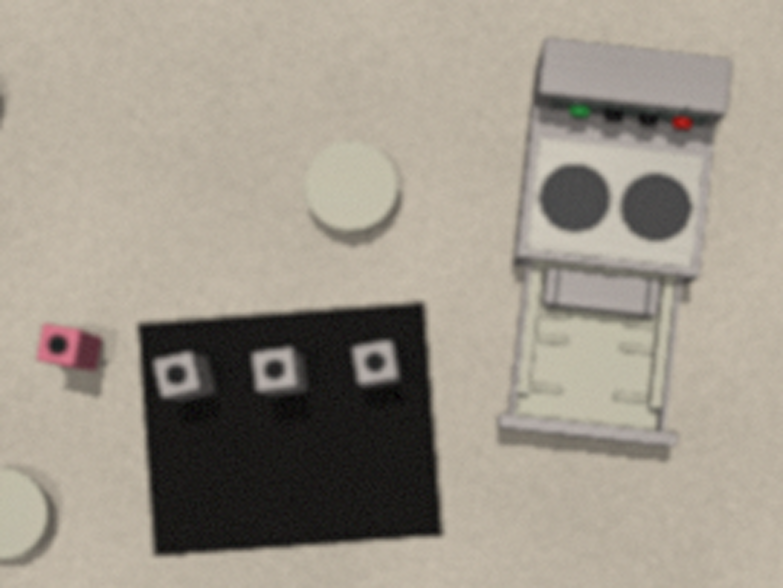

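The heights settle it. The one at top px (222,248) has its top at z 0.122, which is 120 mm plus the 3 mm mat, so it is spacer_b, and the enlarged crop shows it grey. (255,247) is the 138 mm one, (290,244) is the 102 mm one, and pink (183,239) is left alone. Next I move above spacer_b for a close look.

```bash
cat >> h.py <<'E'
def pose(g, bearing, tilt=0., reach=.155):
    """TCP pose with grasp point at g; jaws (tool y) horizontal at bearing (deg); tool z tilted from straight
    down by tilt (deg) towards bearing-90 (forward, for bearing 103), negative = the other way."""
    b,t=np.radians([bearing,tilt]); y=np.array([np.cos(b),np.sin(b),0]); f=np.array([np.sin(b),-np.cos(b),0])
    z=np.sin(t)*f-np.cos(t)*np.array([0,0,1.]); T=np.eye(4)
    T[:3,:3]=np.c_[np.cross(y,z),y,z]; T[:3,3]=np.array(g)-reach*z; return T
def rel(A,B):
    D=np.linalg.inv(A)@B; r=Ro.from_matrix(D[:3,:3]).as_rotvec()
    print("row",(D[:3,3]/.2).round(4).tolist(),(r/np.pi).round(4).tolist(),"rows",round(max(np.linalg.norm(D[:3,3])/.0417,np.degrees(np.linalg.norm(r))/7.16),1))
    return B
E
python3 - <<'E'
from h import *
from rig import readout,cams
T=tool(readout.state())
rel(T,pose([.50,.30,.29],103))
d=cams.get_image("wrist"); print(d["T_tool_cam"],d["intrinsics"],d["k1"])
E
```

```text
row [-1.952, -1.0829, -0.2052] [-0.0008, -0.0002, -0.1667] rows 10.8
[[ 4.40789339e-05 -9.56339259e-01 -2.92258823e-01  7.31525602e-02]
 [ 9.99999524e-01 -2.42637439e-04  9.44787975e-04 -8.96656695e-05]
 [-9.74450764e-04 -2.92258725e-01  9.56338794e-01  3.15431736e-02]
 [ 0.00000000e+00  0.00000000e+00  0.00000000e+00  1.00000000e+00]] [[354.61234123   0.         320.93329758]
 [  0.         354.61234123 236.63113219]
 [  0.           0.           1.        ]] 0.023062438574344132
```

send_rows --motion '[[[-0.976,-0.541,-0.1,0,0,-0.0833,100],[-0.976,-0.541,-0.1,0,0,-0.0833,100],[-0.976,-0.541,-0.1,0,0,-0.0833,100],[-0.976,-0.541,-0.1,0,0,-0.0833,100],[-0.976,-0.541,-0.1,0,0,-0.0833,100],[-0.976,-0.541,-0.1,0,0,-0.0833,100],[-0.976,-0.541,-0.1,0,0,-0.0833,100],[-0.976,-0.541,-0.1,0,0,-0.0833,100],[-0.976,-0.541,-0.1,0,0,-0.0833,100],[-0.976,-0.541,-0.1,0,0,-0.0833,100]]]'

```text
time: 0.98
tool_pos: [0.3432, 0.4626, 0.4242]
orientation: [-0.049, -3.14, -0.0]
wrist_force: [-0.6, -0.0, 0.7]
gripper_width: 1.002
```

Run:
```python
from h import *
from rig import readout,cams
s=readout.state(); T=tool(s); print(s["time"],s["tool_pos"],s["joint_pos"].round(3))
rel(T,pose([.50,.30,.29],103))
rel(T,pose([.50,.30,.27],103,-40))
```

```text
0.9833 [0.34316367 0.46260014 0.42422722] [-1.088  0.227  0.097  1.763 -0.025  1.154  0.556]
row [-0.809, -0.7881, -0.1049] [0.0001, -0.0004, -0.0822] rows 5.4
row [-1.2911, -0.661, 0.1758] [0.0287, 0.2206, -0.0788] rows 7.0
```

send_rows --motion '[[[-0.809,-0.788,-0.105,0,0,-0.082,100],[-0.809,-0.788,-0.105,0,0,-0.082,100],[-0.809,-0.788,-0.105,0,0,-0.082,100],[-0.809,-0.788,-0.105,0,0,-0.082,100],[-0.809,-0.788,-0.105,0,0,-0.082,100],[-0.809,-0.788,-0.105,0,0,-0.082,100],[-0.809,-0.788,-0.105,0,0,-0.082,100],[-0.809,-0.788,-0.105,0,0,-0.082,100],[-0.809,-0.788,-0.105,0,0,-0.082,100],[-0.809,-0.788,-0.105,0,0,-0.082,100]]]'

```text
time: 1.82
tool_pos: [0.4994, 0.3008, 0.4451]
orientation: [0.357, -3.12, -0.001]
wrist_force: [-1.0, 0.2, 0.2]
gripper_width: 1.003
```

Run:
```python
from h import *
from rig import readout,cams
s=readout.state(); T=tool(s); print(s["time"],s["tool_pos"],s["joint_pos"].round(3))
d=cams.get_image("wrist"); P=cloud(d,T@np.array(d["T_tool_cam"])); z=P[...,2]
cv2.imwrite("pics/wrist1.png",d["img"][:,:,::-1]); np.savez("pics/wrist1.npz",**d,T=T)
print("low",np.nanpercentile(z,[2,20,50]))
m=((z>.095)&(z<.16)).astype(np.uint8); k,L,st,c=cv2.connectedComponentsWithStats(m)
for i in range(1,k):
    if st[i,4]>200:
        q=P[L==i]; top=q[q[:,2]>np.percentile(q[:,2],90)-.006]; r=cv2.minAreaRect((top[:,:2]*1000).astype(np.float32))
        print(c[i].round(),st[i,4],np.percentile(q[:,2],[50,95]).round(4),np.round(r[0],1),np.round(r[1],1),round(r[2],1))
```

```text
1.8167 [0.49941957 0.30079114 0.44512043] [-0.796  0.224  0.214  1.727 -0.052  1.198  1.23 ]
low [-0.00212488 -0.00087264  0.00075138]
[110. 232.] 2085 [0.104  0.1054] [560.5 116.6] [39.8 41.1] 10.5
[211. 253.] 3234 [0.1396 0.1412] [550.6 214.3] [39.8 40.5] 8.2
[324. 267.] 2236 [0.122  0.1234] [545.8 313.8] [39.9 40. ] 14.2
[420. 318.] 539 [0.1089 0.1197] [580.7 415.7] [30.2  9.4] 11.4
```

View pics/wrist1.png

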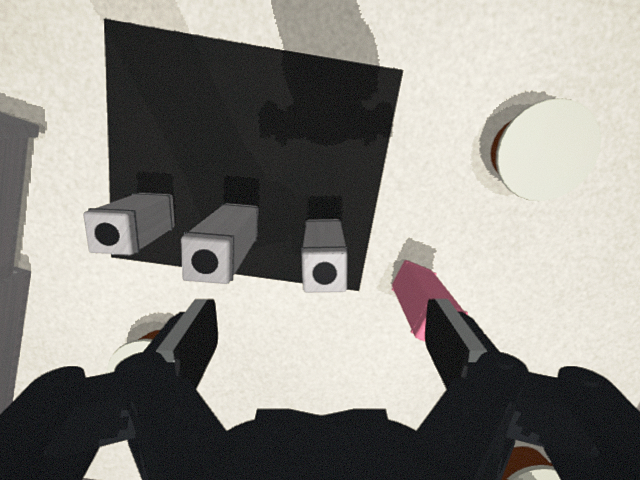

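spacer_b is at wrist px (324,267): top centre (0.546, 0.314), z 0.1225, yaw about 14°. The fingers are clear of it. I will try the tilted poses in free air first to learn the wrist range.

Run:
```python
from h import *
from rig import readout
T=tool(readout.state())
rel(T,pose([.46,.30,.25],104,-50))
```

```text
row [-0.4012, 0.051, 0.4772] [0.0025, 0.2774, -0.0048] rows 7.0
```

send_rows --motion '[[[-0.4,0.05,0.477,0,0.277,-0.005,100],[-0.4,0.05,0.477,0,0.277,-0.005,100],[-0.4,0.05,0.477,0,0.277,-0.005,100],[-0.4,0.05,0.477,0,0.277,-0.005,100],[-0.4,0.05,0.477,0,0.277,-0.005,100],[-0.4,0.05,0.477,0,0.277,-0.005,100],[-0.4,0.05,0.477,0,0.277,-0.005,100],[-0.4,0.05,0.477,0,0.277,-0.005,100],[-0.4,0.05,0.477,0,0.277,-0.005,100],[-0.4,0.05,0.477,0,0.277,-0.005,100]]]'

```text
time: 2.7
tool_pos: [0.5764, 0.3263, 0.3505]
orientation: [0.274, -2.259, 0.118]
wrist_force: [-0.2, 0.1, 0.9]
gripper_width: 1.0
```

Run:
```python
from h import *
from rig import readout
s=readout.state(); T=tool(s); print(s["time"],s["joint_pos"].round(3)); g=T[:3,3]+.155*T[:3,2]; print(g,T[:3,:3].round(3))
B=pose([.46,.30,.25],104,-50); print(B[:3,3],(Ro.from_matrix(T[:3,:3].T@B[:3,:3]).magnitude()*57.3))
rel(T,pose([.46,.30,.25],104,45))
```

```text
2.7 [-0.635  0.711  0.169  1.336 -0.302  1.957  1.37 ]
[0.46120107 0.29897581 0.2504246 ] [[-0.626 -0.236 -0.743]
 [-0.158  0.972 -0.176]
 [ 0.764  0.007 -0.646]]
[0.5752099  0.32872505 0.34963208] 0.5668112690152418
row [0.7736, 0.0068, 0.8445] [0.0025, -0.5266, -0.002] rows 13.2
```

Tilt -50° is reachable, with j6 at 1.957 close to its limit. My plan is to grasp at tilt +45°, rotate 90° about the jaw axis, and lay at -45°.

send_rows --motion '[[[0.774,0.007,0.845,0.0025,-0.5266,-0.002,100],[0.774,0.007,0.845,0.0025,-0.5266,-0.002,100],[0.774,0.007,0.845,0.0025,-0.5266,-0.002,100],[0.774,0.007,0.845,0.0025,-0.5266,-0.002,100],[0.774,0.007,0.845,0.0025,-0.5266,-0.002,100],[0.774,0.007,0.845,0.0025,-0.5266,-0.002,100],[0.774,0.007,0.845,0.0025,-0.5266,-0.002,100],[0.774,0.007,0.845,0.0025,-0.5266,-0.002,100],[0.774,0.007,0.845,0.0025,-0.5266,-0.002,100],[0.774,0.007,0.845,0.0025,-0.5266,-0.002,100]]]'

```text
time: 3.53
tool_pos: [0.3532, 0.273, 0.3616]
orientation: [-0.334, 2.735, 0.075]
wrist_force: [1.1, -1.2, -0.3]
gripper_width: 0.997
```

Run:
```python
from h import *
from rig import readout
s=readout.state(); T=tool(s); print(s["time"],s["joint_pos"].round(3)); g=T[:3,3]+.155*T[:3,2]; print(g,T[:3,:3].round(3))
rel(T,pose([.4714,.2954,.1487],104,45))
```

```text
3.5333 [-0.913 -0.05   0.092  2.232  0.346  0.654  0.751]
[0.41000379 0.2881077  0.21823881] [[-0.898 -0.242  0.367]
 [-0.222  0.97   0.098]
 [-0.379  0.006 -0.925]]
row [0.1472, -0.0376, 0.4979] [0.0017, -0.1261, -0.0011] rows 3.2
```

send_rows --motion '[[[0.147,-0.038,0.498,0.002,-0.126,-0.001,100],[0.147,-0.038,0.498,0.002,-0.126,-0.001,100],[0.147,-0.038,0.498,0.002,-0.126,-0.001,100],[0.147,-0.038,0.498,0.002,-0.126,-0.001,100],[0.147,-0.038,0.498,0.002,-0.126,-0.001,100],[0.147,-0.038,0.498,0.002,-0.126,-0.001,100],[0.147,-0.038,0.498,0.002,-0.126,-0.001,100],[0.147,-0.038,0.498,0.002,-0.126,-0.001,100],[0.147,-0.038,0.498,0.002,-0.126,-0.001,100],[0.147,-0.038,0.498,0.002,-0.126,-0.001,100]]]'

```text
time: 4.37
tool_pos: [0.3646, 0.268, 0.2568]
orientation: [-0.289, 2.351, 0.111]
wrist_force: [0.1, 0.3, 0.7]
gripper_width: 1.0
```

Run:
```python
from h import *
from rig import readout,cams
s=readout.state(); T=tool(s); print(s["time"],s["joint_pos"].round(3)); g=T[:3,3]+.155*T[:3,2]; print(g)
d=cams.get_image("wrist"); P=cloud(d,T@np.array(d["T_tool_cam"])); cv2.imwrite("pics/wrist2.png",d["img"][:,:,::-1])
q=P[(P[...,2]>.117)&(P[...,2]<.13)&(abs(P[...,1]-.314)<.045)&(abs(P[...,0]-.546)<.045)]
print(len(q),cv2.minAreaRect((q[:,:2]*1000).astype(np.float32)),np.median(q[:,2]))
rel(T,pose([.540,.3125,.078],104,45))
```

```text
4.3667 [-0.968  0.152  0.111  2.407  1.764  0.415 -0.688]
[0.4700716  0.29346586 0.14604219]
1632 ((544.4418334960938, 313.3487548828125), (39.44150924682617, 39.83530807495117), 13.647563934326172) 0.12203738234566773
row [-0.0128, 0.0063, 0.4966] [-0.0016, -0.0032, 0.0007] rows 2.4
```

View pics/wrist2.png

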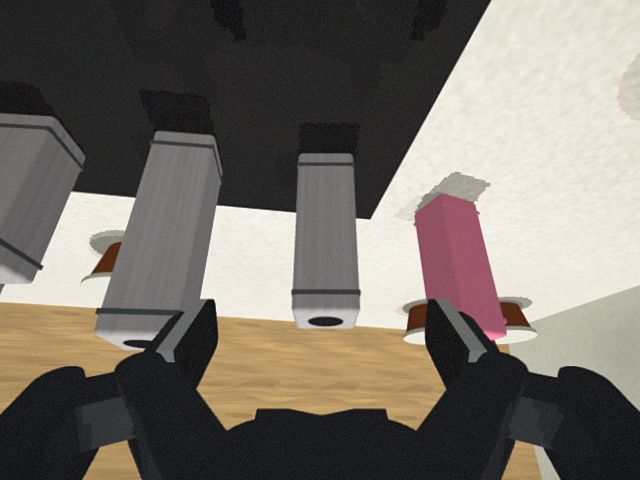

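The spacer at (326,240) sits midway between the fingers, with clearance to both neighbours. Now I advance along the tool axis.

send_rows --motion '[[[-0.002,0.001,0.08,0,0,0,100],[-0.004,0.002,0.16,0,0,0,100],[-0.006,0.003,0.24,0,0,0,100],[-0.008,0.004,0.32,-0.0016,-0.003,0,100],[-0.01,0.006,0.4,-0.0016,-0.003,0,100],[-0.012,0.006,0.46,-0.0016,-0.003,0,100],[-0.013,0.006,0.497,-0.0016,-0.003,0,100],[-0.013,0.006,0.497,-0.0016,-0.003,0,100],[-0.013,0.006,0.497,-0.0016,-0.003,0,100],[-0.013,0.006,0.497,-0.0016,-0.003,0,100]]]'

```text
time: 5.25
tool_pos: [0.4343, 0.2861, 0.1878]
orientation: [-0.288, 2.341, 0.118]
wrist_force: [0.1, -0.4, -0.2]
gripper_width: 0.997
```

Run:
```python
from h import *
from rig import readout,cams
s=readout.state(); T=tool(s); print(s["time"],s["joint_pos"].round(3),s["wrist_force"]); g=T[:3,3]+.155*T[:3,2]; print(g,T[:3,:3].round(3))
rel(T,pose([.540,.3125,.078],104,45))
```

```text
5.25 [-0.824  0.417  0.067  2.278  2.203  0.424 -1.079] [ 0.06524839 -0.44715221 -0.24049583]
[0.54069883 0.312579   0.07824567] [[-0.686 -0.242  0.686]
 [-0.172  0.97   0.171]
 [-0.707 -0.001 -0.707]]
row [0.0031, 0.0002, -0.0016] [-0.0001, 0.0001, 0.0002] rows 0.0
```

Positioned. I close the jaws at 70 N.

send_rows --motion '[[[0,0,0,0,0,0,60],[0,0,0,0,0,0,50],[0,0,0,0,0,0,40],[0,0,0,0,0,0,30],[0,0,0,0,0,0,30],[0,0,0,0,0,0,30],[0,0,0,0,0,0,30],[0,0,0,0,0,0,30],[0,0,0,0,0,0,30],[0,0,0,0,0,0,30]]]' --newtons 70

```text
time: 6.08
tool_pos: [0.4343, 0.2864, 0.1875]
orientation: [-0.289, 2.341, 0.119]
wrist_force: [-3.9, -0.9, 5.3]
gripper_width: 0.465
```

Run:
```python
from h import *
from rig import readout,cams
s=readout.state(); T=tool(s); print(s["gripper_width"],s["wrist_force"]); g=T[:3,3]+.155*T[:3,2]; print(g)
rel(T,pose([.54,.3125,.200],104,45))
```

```text
0.4648399727408646 [-3.89308697 -0.85888946  5.33498513]
[0.54069898 0.31294656 0.07793797]
row [-0.4294, -0.0017, -0.4341] [0.0001, 0.0002, 0.0005] rows 2.9
```

send_rows --motion '[[[-0.04,0,-0.04,0,0,0,30],[-0.1,0,-0.1,0,0,0,30],[-0.16,0,-0.16,0,0,0,30],[-0.22,0,-0.22,0,0,0,30],[-0.28,0,-0.28,0,0,0,30],[-0.34,0,-0.34,0,0,0,30],[-0.4,0,-0.4,0,0,0,30],[-0.43,0,-0.43,0,0,0,30],[-0.43,0,-0.43,0,0,0,30],[-0.43,0,-0.43,0,0,0,30]]]'

```text
time: 6.92
tool_pos: [0.4338, 0.2856, 0.3077]
orientation: [-0.288, 2.344, 0.117]
wrist_force: [-0.5, -0.1, -4.1]
gripper_width: 0.46
```

Run:
```python
from h import *
from rig import readout,cams
s=readout.state(); T=tool(s); print(s["time"],s["gripper_width"],s["wrist_force"],s["joint_pos"].round(3)); g=T[:3,3]+.155*T[:3,2]; print(g)
for k in (22,0,-22,-45): rel(T,pose([.46,.31,.20],104,k))
```

```text
6.9167 0.46002290989620565 [-0.5469282  -0.09270978 -4.09233339] [-1.008  0.151  0.259  2.253  1.466  0.323 -0.29 ]
[0.53995306 0.31187531 0.19783546]
row [-0.0324, 0.0867, -0.2221] [-0.0003, 0.1271, 0.0002] rows 3.2
row [-0.2779, 0.0867, -0.0573] [-0.0003, 0.2493, 0.0001] rows 6.3
row [-0.4439, 0.0868, 0.1876] [-0.0004, 0.3715, 0.0] rows 9.3
row [-0.5062, 0.087, 0.4902] [-0.0004, 0.4993, -0.0] rows 12.6
```

Lifted, and the wrist force shows the extra ~4 N of weight. Now I rotate about the jaw axis while moving over the clear half of the mat.

send_rows --motion '[[[-0.008,0.02,-0.056,0,0.03,0,30],[-0.016,0.04,-0.11,0,0.063,0,30],[-0.024,0.065,-0.166,0,0.095,0,30],[-0.032,0.087,-0.222,0,0.127,0,30],[-0.085,0.087,-0.19,0,0.157,0,30],[-0.15,0.087,-0.15,0,0.188,0,30],[-0.21,0.087,-0.1,0,0.219,0,30],[-0.278,0.087,-0.057,0,0.249,0,30],[-0.32,0.087,0.0,0,0.28,0,30],[-0.36,0.087,0.06,0,0.31,0,30]]]'

```text
time: 7.75
tool_pos: [0.4885, 0.317, 0.3498]
orientation: [0.371, -3.036, 0.023]
wrist_force: [0.5, -0.9, -5.0]
gripper_width: 0.461
```

Run:
```python
from h import *
from rig import readout,cams
s=readout.state(); T=tool(s); print(s["time"],s["gripper_width"],s["wrist_force"],s["joint_pos"].round(3)); g=T[:3,3]+.155*T[:3,2]; print(g,T[:3,:3].round(3))
for k in (-28,-45): rel(T,pose([.46,.31,.15],104,k))
```

```text
7.75 0.46090818209286993 [ 0.47906365 -0.93796134 -5.02641601] [-0.732  0.334  0.111  1.792 -0.071  1.099  1.223]
[0.47602452 0.31313284 0.19530602] [[-0.967 -0.241 -0.081]
 [-0.239  0.971 -0.025]
 [ 0.084 -0.005 -0.996]]
row [-0.2428, 0.0023, 0.2951] [-0.0014, 0.1287, -0.0008] rows 3.2
row [-0.4378, 0.0032, 0.4154] [-0.0012, 0.2232, -0.001] rows 5.6
```

send_rows --motion '[[[-0.06,0.001,0.075,0,0.032,0,30],[-0.12,0.001,0.15,0,0.064,0,30],[-0.18,0.001,0.22,0,0.096,0,30],[-0.24,0.002,0.295,-0.001,0.129,0,30],[-0.3,0.002,0.335,-0.001,0.16,0,30],[-0.37,0.002,0.375,-0.001,0.192,0,30],[-0.437,0.003,0.415,-0.001,0.223,0,30],[-0.437,0.003,0.415,-0.001,0.223,0,30],[-0.437,0.003,0.415,-0.001,0.223,0,30],[-0.437,0.003,0.415,-0.001,0.223,0,30]]]'

```text
time: 8.58
tool_pos: [0.5659, 0.337, 0.2605]
orientation: [0.285, -2.351, 0.12]
wrist_force: [-0.7, 0.2, -3.0]
gripper_width: 0.46
```

Run:
```python
from h import *
from rig import readout,cams
s=readout.state(); T=tool(s); print(s["time"],s["gripper_width"],s["wrist_force"],s["joint_pos"].round(3)); g=T[:3,3]+.155*T[:3,2]; print(g,T[:3,:3].round(3))
d=cams.get_image("scene"); P=cloud(d); cv2.imwrite("pics/scene3.png",cv2.resize(d["img"][120:280,280:480],None,fx=3.5,fy=3.5)[:,:,::-1])
for z in (.06,.031): rel(T,pose([.445,.31,z],104,-45))
```

```text
8.5833 0.4599987927791469 [-0.74248454  0.21159895 -3.04339635] [-0.602  0.768  0.077  1.408 -0.252  1.724  1.347]
[0.46052097 0.31066312 0.14994768] [[-0.693 -0.24  -0.68 ]
 [-0.17   0.971 -0.17 ]
 [ 0.701 -0.002 -0.713]]
row [-0.2676, 0.0164, 0.3741] [-0.0, 0.0028, -0.001] rows 2.2
row [-0.3693, 0.0167, 0.4775] [-0.0, 0.0028, -0.001] rows 2.9
```

View pics/scene3.png

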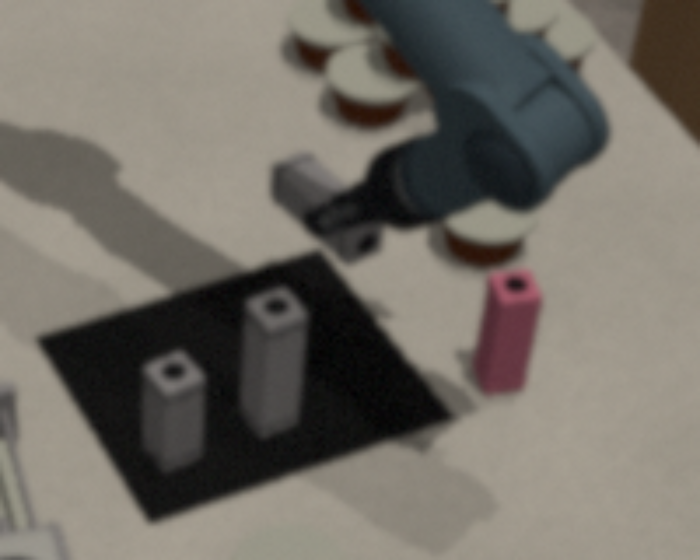

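The picture shows the spacer held horizontally at about (325,205) in the crop, clear of C and of pink. I lower it, going slowly at the end.

Run:
```python
from h import *
from rig import readout,cams
T=tool(readout.state())
for z in (.15,.06,.034): rel(T,pose([.445,.296,z],104,-45))
```

```text
row [0.0548, -0.0544, 0.0698] [0.0001, 0.0032, -0.0006] rows 0.5
row [-0.2602, -0.0539, 0.3911] [0.0001, 0.0032, -0.0006] rows 2.3
row [-0.3512, -0.0538, 0.484] [0.0001, 0.0032, -0.0006] rows 2.9
```

send_rows --motion '[[[0.055,-0.054,0.07,0,0.003,-0.0006,30],[-0.04,-0.054,0.165,0,0.003,-0.0006,30],[-0.13,-0.054,0.26,0,0.003,-0.0006,30],[-0.2,-0.054,0.33,0,0.003,-0.0006,30],[-0.26,-0.054,0.391,0,0.003,-0.0006,30],[-0.3,-0.054,0.43,0,0.003,-0.0006,30],[-0.33,-0.054,0.462,0,0.003,-0.0006,30],[-0.351,-0.054,0.484,0,0.003,-0.0006,30],[-0.351,-0.054,0.484,0,0.003,-0.0006,30],[-0.351,-0.054,0.484,0,0.003,-0.0006,30]]]'

```text
time: 9.47
tool_pos: [0.5518, 0.3227, 0.144]
orientation: [0.287, -2.341, 0.118]
wrist_force: [1.2, -0.1, -3.3]
gripper_width: 0.457
```

Run:
```python
from h import *
from rig import readout,cams
s=readout.state(); T=tool(s); print(s["time"],s["gripper_width"],s["wrist_force"],s["joint_pos"].round(3)); g=T[:3,3]+.155*T[:3,2]; print(g,T[:3,:3].round(3))
d=cams.get_image("scene"); P=cloud(d); q=P[(abs(P[...,0]-.40)<.04)&(abs(P[...,1]-.286)<.05)&(P[...,2]>.02)&(P[...,2]<.1)]; print(len(q),np.percentile(q[:,2],[50,90,97]))
for z in (.032,.0305,.029,.0275): rel(T,pose([.445,.296,z],104,-45))
```

```text
9.4667 0.45746688996551815 [ 1.15802451 -0.09497733 -3.25356199] [-0.592  0.894  0.069  1.467 -0.253  1.553  1.396]
[0.44536946 0.29631929 0.03440367] [[-0.686 -0.241 -0.687]
 [-0.171  0.97  -0.17 ]
 [ 0.707  0.001 -0.707]]
212 [0.04830084 0.05251489 0.0551088 ]
row [-0.0066, -0.0002, 0.01] [0.0004, -0.0001, 0.0001] rows 0.1
row [-0.0119, -0.0002, 0.0153] [0.0004, -0.0001, 0.0001] rows 0.1
row [-0.0172, -0.0002, 0.0206] [0.0004, -0.0001, 0.0001] rows 0.1
row [-0.0225, -0.0002, 0.0259] [0.0004, -0.0001, 0.0001] rows 0.2
```

send_rows --motion '[[[-0.004,0,0.005,0,0,0,30],[-0.007,0,0.01,0,0,0,30],[-0.01,0,0.0125,0,0,0,30],[-0.012,0,0.0153,0,0,0,30],[-0.0145,0,0.018,0,0,0,30],[-0.017,0,0.0206,0,0,0,30],[-0.0185,0,0.022,0,0,0,30],[-0.0185,0,0.022,0,0,0,30],[-0.0185,0,0.022,0,0,0,30],[-0.0185,0,0.022,0,0,0,30]]]'

```text
time: 10.35
tool_pos: [0.5511, 0.3224, 0.138]
orientation: [0.287, -2.34, 0.118]
wrist_force: [-0.6, -0.4, -1.1]
gripper_width: 0.462
```

Run:
```python
from h import *
from rig import readout,cams
s=readout.state(); T=tool(s); print(s["time"],s["gripper_width"],s["wrist_force"],s["wrist_torque"]); g=T[:3,3]+.155*T[:3,2]; print(g)
```

```text
10.35 0.46245096619006637 [-0.60448756 -0.38245139 -1.09663651] [ 0.23404376 -1.03408816  0.04504377]
[0.44451846 0.29596832 0.02850393]
```

send_rows --motion '[[[-0.0015,0,0.0015,0,0,0,30],[-0.003,0,0.003,0,0,0,30],[-0.004,0,0.004,0,0,0,30],[-0.004,0,0.004,0,0,0,30],[-0.004,0,0.004,0,0,0,30],[-0.004,0,0.004,0,0,0,30],[-0.004,0,0.004,0,0,0,30],[-0.004,0,0.004,0,0,0,30],[-0.004,0,0.004,0,0,0,30],[-0.004,0,0.004,0,0,0,30]]]'

```text
time: 11.18
tool_pos: [0.5512, 0.3224, 0.1378]
orientation: [0.287, -2.339, 0.118]
wrist_force: [-1.4, -1.1, 4.9]
gripper_width: 0.455
```

Run:
```python
from h import *
from rig import readout,cams
s=readout.state(); T=tool(s); print(s["time"],s["gripper_width"],s["wrist_force"],s["wrist_torque"]); g=T[:3,3]+.155*T[:3,2]; print(g)
```

```text
11.1833 0.4546346853050437 [-1.40409054 -1.12364906  4.91896467] [-0.11451353 -0.21327905  0.05739787]
[0.4445346  0.29597445 0.02844986]
```

Firm contact at about 8 N. I release gently.

send_rows --motion '[[[0,0,0,0,0,0,48],[0,0,0,0,0,0,50],[0,0,0,0,0,0,55],[0,0,0,0,0,0,60],[0,0,0,0,0,0,65],[0,0,0,0,0,0,75],[0,0,0,0,0,0,85],[0,0,0,0,0,0,90],[0,0,0,0,0,0,95],[0,0,0,0,0,0,95]]]' --newtons 30

```text
time: 12.02
tool_pos: [0.5511, 0.3224, 0.1366]
orientation: [0.287, -2.341, 0.118]
wrist_force: [0.4, 0.4, 0.7]
gripper_width: 0.953
```

Run:
```python
from h import *
from rig import readout,cams
s=readout.state(); T=tool(s); print(s["time"],s["gripper_width"],s["wrist_force"]); g=T[:3,3]+.155*T[:3,2]; print(g)
G=g-.14*T[:3,2]; print(G); 
rel(T,pose([.42,.29,.18],104,0))
```

```text
12.0167 0.9529563180839451 [0.36724593 0.41500694 0.69205734]
[0.44457723 0.29600085 0.02709973]
[0.54075703 0.31982428 0.12600318]
row [1.179, 0.002, -0.2231] [0.0004, -0.2503, -0.0001] rows 6.3
```

send_rows --motion '[[[0,0,-0.06,0,0,0,95],[0,0,-0.16,0,0,0,95],[0,0,-0.28,0,0,0,95],[0,0,-0.4,0,0,0,95],[0,0,-0.55,0,0,0,95],[0,0,-0.7,0,0,0,95],[0,0,-0.75,0,0,0,95],[0,0,-0.75,0,0,0,95],[0,0,-0.75,0,0,0,95],[0,0,-0.75,0,0,0,95]]]'

```text
time: 12.85
tool_pos: [0.6534, 0.3478, 0.2415]
orientation: [0.287, -2.339, 0.118]
wrist_force: [-0.9, 0.2, 0.0]
gripper_width: 0.948
```

Run:
```python
from h import *
from rig import readout,cams
s=readout.state(); T=tool(s); print(s["time"],s["joint_pos"].round(3)); g=T[:3,3]+.155*T[:3,2]; print(g)
rel(T,pose([.40,.28,.20],104,0))
```

```text
12.85 [-0.558  0.944  0.094  1.13  -0.247  1.845  1.373]
[0.54666421 0.32129555 0.13223243]
row [1.3268, -0.0226, 0.5299] [0.0002, -0.251, -0.0001] rows 6.9
```

send_rows --motion '[[[0.2,0,0,0,-0.03,0,95],[0.4,0,0.05,0,-0.06,0,95],[0.6,-0.01,0.12,0,-0.1,0,95],[0.8,-0.015,0.2,0,-0.14,0,95],[0.98,-0.016,0.3,0,-0.18,0,95],[0.98,-0.016,0.3,0,-0.22,0,95],[0.98,-0.016,0.3,0,-0.251,0,95],[0.98,-0.016,0.3,0,-0.251,0,95],[0.98,-0.016,0.3,0,-0.251,0,95],[0.98,-0.016,0.3,0,-0.251,0,95]]]'

```text
time: 13.68
tool_pos: [0.4791, 0.3009, 0.3381]
orientation: [0.382, -3.117, 0.0]
wrist_force: [0.3, 0.1, -0.2]
gripper_width: 0.948
```

Run:
```python
from h import *
from rig import readout,cams
s=readout.state(); T=tool(s); print(s["time"],s["joint_pos"].round(3)); g=T[:3,3]+.155*T[:3,2]; print(g,T[:3,2])
d=cams.get_image("wrist"); P=cloud(d,T@np.array(d["T_tool_cam"])); cv2.imwrite("pics/wrist4.png",d["img"][:,:,::-1])
q=P[(P[...,2]>.036)&(P[...,2]<.052)&(abs(P[...,1]-.29)<.09)&(abs(P[...,0]-.43)<.085)]
r=cv2.minAreaRect((q[:,:2]*1000).astype(np.float32));print(len(q),r,np.median(q[:,2]),q[:,:2].mean(0))
```

```text
13.6833 [-0.742  0.296  0.126  1.87  -0.045  0.98   1.218]
[0.47887233 0.30090454 0.18313105] [-1.48317851e-03 -1.94378862e-04 -9.99998881e-01]
9034 ((431.4114685058594, 292.28076171875), (120.42793273925781, 41.064144134521484), 13.635159492492676) 0.042205582563398986 [0.4272295  0.29104486]
```

View pics/wrist4.png

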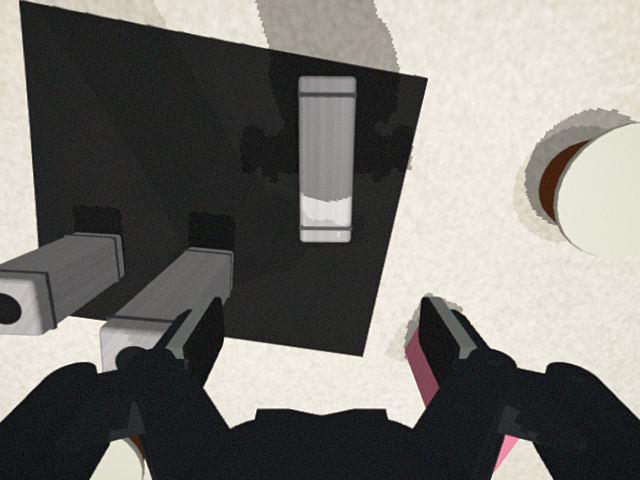

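It lies flat at px (327,158): centre (0.431, 0.292), axis at 13.6°, top at z 0.042, and it measures 120 × 41 mm. Now I take the second grasp from straight above at mid-length.

Run:
```python
from h import *
from rig import readout,cams
s=readout.state(); T=tool(s)
for z in (.12,.06,.026):rel(T,pose([.4312,.2923,z],103.6,0))
```

```text
row [0.2454, 0.016, 0.3157] [0.0, -0.0003, 0.0019] rows 1.9
row [0.2451, 0.0159, 0.6157] [0.0, -0.0003, 0.0019] rows 3.2
row [0.245, 0.0159, 0.7857] [0.0, -0.0003, 0.0019] rows 3.9
```

send_rows --motion '[[[0.13,0.008,0.1,0,0,0.002,95],[0.245,0.016,0.22,0,0,0.002,95],[0.245,0.016,0.33,0,0,0.002,95],[0.245,0.016,0.45,0,0,0.002,95],[0.245,0.016,0.57,0,0,0.002,95],[0.245,0.016,0.66,0,0,0.002,95],[0.245,0.016,0.74,0,0,0.002,95],[0.245,0.016,0.786,0,0,0.002,95],[0.245,0.016,0.786,0,0,0.002,95],[0.245,0.016,0.786,0,0,0.002,95]]]'

```text
time: 14.57
tool_pos: [0.4318, 0.2925, 0.1809]
orientation: [-0.371, 3.119, 0.0]
wrist_force: [0.3, -0.2, 0.5]
gripper_width: 0.954
```

send_rows --motion '[[[0,0,0,0,0,0,60],[0,0,0,0,0,0,50],[0,0,0,0,0,0,40],[0,0,0,0,0,0,30],[0,0,0,0,0,0,30],[0,0,0,0,0,0,30],[0,0,0,0,0,0,30],[0,0,0,0,0,0,30],[0,0,0,0,0,0,30],[0,0,0,0,0,0,30]]]' --newtons 70

```text
time: 15.4
tool_pos: [0.432, 0.2929, 0.1828]
orientation: [-0.371, 3.116, 0.004]
wrist_force: [-0.2, -1.1, 6.2]
gripper_width: 0.459
```

Run:
```python
from h import *
from rig import readout,cams
s=readout.state(); T=tool(s); print(s["time"],s["gripper_width"],s["wrist_force"],s["joint_pos"].round(3)); g=T[:3,3]+.155*T[:3,2]; print(g)
A=rel(T,pose([.43,.29,.25],103.6,0))
for b in (173.5,-6.5): rel(A,pose([.45,.06,.25],b,0));
```

```text
15.4 0.45859129015751665 [-0.18086686 -1.10007395  6.15861823] [-0.755  0.462  0.092  2.048 -0.069  0.63   1.192]
[0.43259357 0.29334308 0.02784137]
row [0.0086, -0.0098, -1.1109] [0.0006, 0.0013, -0.0] rows 5.3
row [0.1732, -1.1413, 0.0] [0.0, 0.0, -0.3883] rows 9.8
row [0.1732, -1.1413, 0.0] [0.0, 0.0, 0.6117] rows 15.4
```

send_rows --motion '[[[0,0,-0.05,0,0,0,30],[0,0,-0.15,0,0,0,30],[0,0,-0.3,0,0,0,30],[0,0,-0.45,0,0,0,30],[0,0,-0.6,0,0,0,30],[0,0,-0.75,0,0,0,30],[0,0,-0.88,0,0,0,30],[0,0,-0.88,0,0,0,30],[0,0,-0.88,0,0,0,30],[0,0,-0.88,0,0,0,30]]]'

```text
time: 16.23
tool_pos: [0.4298, 0.2915, 0.3558]
orientation: [0.372, -3.118, 0.001]
wrist_force: [-0.1, -0.0, -3.7]
gripper_width: 0.458
```

Run:
```python
from h import *
from rig import readout,cams
s=readout.state(); T=tool(s); print(s["time"],s["gripper_width"],s["wrist_force"],s["joint_pos"].round(3)); g=T[:3,3]+.155*T[:3,2]; print(g)
A=rel(T,pose([.46,.12,.215],38,0))
rel(A,pose([.52,-.06,.215],-6.5,0))
```

```text
16.2333 0.4582002704845689 [-0.053636   -0.00826551 -3.7029013 ] [-0.782  0.19   0.117  1.962 -0.026  0.993  1.156]
[0.42959955 0.29138507 0.20082368]
row [0.0552, -0.8692, -0.0702] [-0.0005, -0.0003, 0.3645] rows 9.2
row [-0.8939, -0.3177, 0.0] [0.0, 0.0, 0.2472] rows 6.2
```

send_rows --motion '[[[0,-0.08,-0.07,0,0,0.036,30],[0.005,-0.17,-0.07,0,0,0.073,30],[0.01,-0.27,-0.07,0,0,0.11,30],[0.02,-0.36,-0.07,0,0,0.146,30],[0.03,-0.46,-0.07,0,0,0.183,30],[0.035,-0.55,-0.07,0,0,0.22,30],[0.04,-0.65,-0.07,0,0,0.256,30],[0.045,-0.74,-0.07,0,0,0.293,30],[0.05,-0.83,-0.07,0,0,0.33,30],[0.055,-0.87,-0.07,0,0,0.364,30]]]'

```text
time: 17.07
tool_pos: [0.4602, 0.1172, 0.3684]
orientation: [-1.387, -2.816, 0.007]
wrist_force: [-0.2, -1.3, -3.8]
gripper_width: 0.456
```

Run:
```python
from h import *
from rig import readout,cams
s=readout.state(); T=tool(s); print(s["time"],s["gripper_width"],s["joint_pos"].round(3)); g=T[:3,3]+.155*T[:3,2]; print(g)
rel(T,pose([.50,-.06,.215],-6.5,0))
```

```text
17.0667 0.45649660345707643 [-0.658  0.087  0.339  2.056 -0.032  1.008  0.352]
[0.45962178 0.11677525 0.21337472]
row [-0.8237, -0.3825, -0.0063] [-0.0014, 0.0006, 0.2448] rows 6.2
```

send_rows --motion '[[[-0.1,-0.05,-0.005,0,0,0.031,30],[-0.2,-0.095,-0.005,0,0,0.062,30],[-0.31,-0.145,-0.005,0,0,0.093,30],[-0.41,-0.19,-0.005,0,0,0.124,30],[-0.52,-0.24,-0.006,0,0,0.155,30],[-0.62,-0.29,-0.006,0,0,0.186,30],[-0.72,-0.34,-0.006,0,0,0.217,30],[-0.824,-0.3825,-0.006,-0.001,0,0.245,30],[-0.824,-0.3825,-0.006,-0.001,0,0.245,30],[-0.824,-0.3825,-0.006,-0.001,0,0.245,30]]]'

```text
time: 17.9
tool_pos: [0.5014, -0.0579, 0.3699]
orientation: [-2.338, -2.097, -0.0]
wrist_force: [0.4, 1.5, -3.9]
gripper_width: 0.458
```

Run:
```python
from h import *
from rig import readout,cams
s=readout.state(); T=tool(s); print(s["time"],s["gripper_width"],s["joint_pos"].round(3)); g=T[:3,3]+.155*T[:3,2]; print(g)
d=cams.get_image("wrist"); P=cloud(d,T@np.array(d["T_tool_cam"])); np.savez("pics/wrist5.npz",P=P,img=d["img"])
v=d["img"][:,:,::-1].copy()
cv2.imwrite("pics/wrist5.png",v)
```

```text
17.9 0.45751156550861877 [-0.469  0.152  0.548  1.999 -0.094  1.015  0.015]
[ 0.50130197 -0.05776433  0.21493999]
```

View pics/wrist5.png

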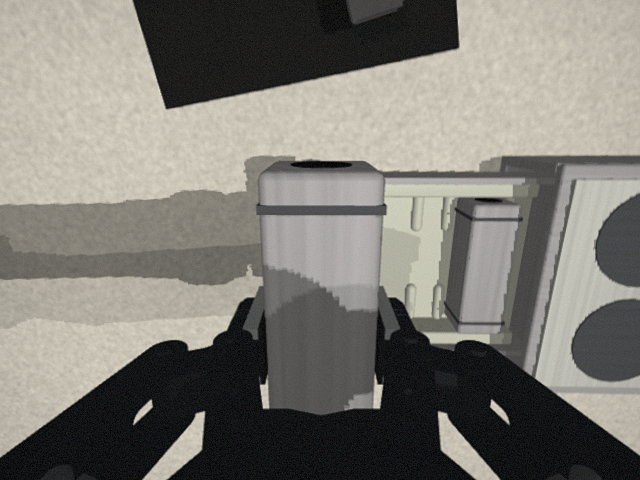

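The picture shows the held spacer in the centre, with the rear spacer at (485,265) and the pocket ribs at (415,215)–(437,300). I locate the pocket from the rear spacer, plus the top-camera panel data.

Run:
```python
from h import *
from rig import readout,cams
D=np.load("pics/wrist5.npz"); P=D["P"]; z=P[...,2]
m=((z>.05)&(z<.062)); m[:, :440]=0; m=m.astype(np.uint8); k,L,st,c=cv2.connectedComponentsWithStats(m)
for i in range(1,k):
    if st[i,4]>300:
        q=P[L==i]; r=cv2.minAreaRect((q[:,:2]*1000).astype(np.float32)); print("comp",c[i].round(),st[i],np.round(r[0],1),np.round(r[1],1),round(r[2],2),np.median(q[:,2]).round(4))
# floor & ribs heights
f=P[(z>.01)&(z<.03)&(P[...,0]>.5)&(P[...,0]<.66)&(P[...,1]<-.02)]; print("floor",len(f),np.median(f[:,2]))
# held spacer
s=readout.state(); T=tool(s); X=(P-T[:3,3])@T[:3,:3]
q=X[(X[...,2]>.1)&(X[...,2]<.2)&(abs(X[...,1])<.03)&(X[...,0]>.02)&(X[...,0]<.066)]
print("held y",np.percentile(q[:,1],[2,98]),"x",np.percentile(q[:,0],[50,98]),"z",np.percentile(q[:,2],[1,5,50,95]))
d=cams.get_image("top"); Q=cloud(d); zz=Q[...,2]; m=(zz>.066)&(zz<.08); m[:,:325]=0;m[:,420:]=0;m[:110]=0;m[290:]=0
k,L,st,c=cv2.connectedComponentsWithStats(m.astype(np.uint8))
for i in range(1,k):
    if st[i,4]>60: q=Q[L==i]; print("panel",cv2.minAreaRect((q[:,:2]*1000).astype(np.float32)),st[i,4])
```

```text
comp [498. 182.] [440 178 116   8 801] [645.6 -39.9] [ 5.3 91. ] 83.41 0.0543
comp [487. 268.] [ 456  204   67  131 6282] [ 640.1 -118.4] [119.9  41. ] 83.58 0.0551
floor 8897 0.015488894620755589
held y [-0.01734465  0.02027414] x [0.04317798 0.06037448] z [0.13934913 0.13976603 0.1408449  0.14867998]
```

Pocket estimate is (0.5586, -0.109), yaw -6.4°; the panel measurement agrees within 3 mm. The held spacer rests with the grasp point about 4.5 mm above its axis, so it should seat at g.z ≈ 0.0405.

Run:
```python
from h import *
from rig import readout,cams
s=readout.state(); T=tool(s)
for z in (.15,.08,.052):rel(T,pose([.5586,-.1087,z],-6.42,0))
```

```text
row [-0.2363, 0.3109, 0.3263] [-0.0, -0.0008, 0.0026] rows 2.4
row [-0.2371, 0.311, 0.6763] [-0.0, -0.0008, 0.0026] rows 3.7
row [-0.2375, 0.311, 0.8163] [-0.0, -0.0008, 0.0026] rows 4.3
```

send_rows --motion '[[[-0.08,0.1,0.05,0,0,0.0026,30],[-0.16,0.2,0.12,0,-0.0008,0.0026,30],[-0.236,0.311,0.2,0,-0.0008,0.0026,30],[-0.236,0.311,0.3,0,-0.0008,0.0026,30],[-0.237,0.311,0.4,0,-0.0008,0.0026,30],[-0.237,0.311,0.5,0,-0.0008,0.0026,30],[-0.237,0.311,0.6,0,-0.0008,0.0026,30],[-0.2375,0.311,0.66,0,-0.0008,0.0026,30],[-0.2375,0.311,0.676,0,-0.0008,0.0026,30],[-0.2375,0.311,0.676,0,-0.0008,0.0026,30]]]'

```text
time: 18.83
tool_pos: [0.5595, -0.1085, 0.2359]
orientation: [2.341, 2.094, 0.002]
wrist_force: [-0.0, -1.2, -3.4]
gripper_width: 0.459
```

Run:
```python
from h import *
from rig import readout,cams
s=readout.state(); T=tool(s); print(s["time"],s["gripper_width"],s["wrist_force"],s["joint_pos"].round(3)); g=T[:3,3]+.155*T[:3,2]; print(g,T[:3,2].round(4))
d=cams.get_image("wrist"); cv2.imwrite("pics/wrist6.png",d["img"][:,:,::-1])
for z in (.06,.05,.043,.0405):rel(T,pose([.5586,-.1087,z],-6.42,0))
```

```text
18.8333 0.45853344395324735 [-0.02223923 -1.18346827 -3.38433947] [-0.292  0.485  0.498  1.935 -0.318  0.798  0.271]
[ 0.55969838 -0.10838233  0.08087586] [ 1.1e-03  5.0e-04 -1.0e+00]
row [-0.0018, -0.0046, 0.1044] [0.0003, -0.0002, 0.0003] rows 0.5
row [-0.0018, -0.0046, 0.1544] [0.0003, -0.0002, 0.0003] rows 0.7
row [-0.0018, -0.0047, 0.1894] [0.0003, -0.0002, 0.0003] rows 0.9
row [-0.0018, -0.0047, 0.2019] [0.0003, -0.0002, 0.0003] rows 1.0
```

View pics/wrist6.png

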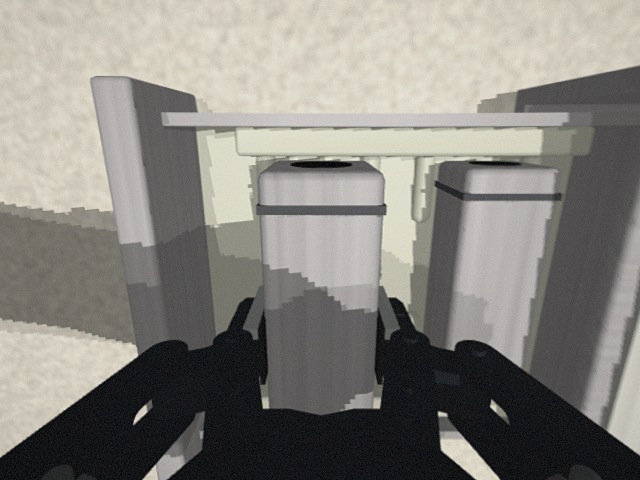

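The spacer is centred over the pocket: rib edges are visible on both sides at px 256 and 378, and its end is short of the end block at y≈150. I lower it slowly.

send_rows --motion '[[[-0.0018,-0.0046,0.03,0,0,0,30],[-0.0018,-0.0046,0.06,0,0,0,30],[-0.0018,-0.0046,0.09,0,0,0,30],[-0.0018,-0.0046,0.12,0,0,0,30],[-0.0018,-0.0046,0.145,0,0,0,30],[-0.0018,-0.0046,0.165,0,0,0,30],[-0.0018,-0.0046,0.18,0,0,0,30],[-0.0018,-0.0046,0.19,0,0,0,30],[-0.0018,-0.0046,0.19,0,0,0,30],[-0.0018,-0.0046,0.19,0,0,0,30]]]'

```text
time: 19.72
tool_pos: [0.5593, -0.1101, 0.1993]
orientation: [2.341, 2.091, 0.004]
wrist_force: [0.2, 0.9, -3.5]
gripper_width: 0.458
```

Run:
```python
from h import *
from rig import readout,cams
s=readout.state(); T=tool(s); print(s["time"],s["gripper_width"],s["wrist_force"],s["wrist_torque"]); g=T[:3,3]+.155*T[:3,2]; print(g)
```

```text
19.7167 0.4577045630602314 [ 0.17438551  0.89875789 -3.46426348] [-0.04030318  0.1424083  -0.00778414]
[ 0.55989641 -0.11010113  0.04425541]
```

No contact yet and the sides are free. I go down the last 4 mm.

send_rows --motion '[[[0,0,0.004,0,0,0,30],[0,0,0.008,0,0,0,30],[0,0,0.012,0,0,0,30],[0,0,0.015,0,0,0,30],[0,0,0.018,0,0,0,30],[0,0,0.02,0,0,0,30],[0,0,0.022,0,0,0,30],[0,0,0.022,0,0,0,30],[0,0,0.022,0,0,0,30],[0,0,0.022,0,0,0,30]]]'

```text
time: 20.55
tool_pos: [0.5603, -0.1101, 0.196]
orientation: [2.34, 2.089, 0.008]
wrist_force: [-1.8, 1.9, 5.0]
gripper_width: 0.461
```

Run:
```python
from h import *
from rig import readout,cams
s=readout.state(); T=tool(s); print(s["time"],s["gripper_width"],s["wrist_force"],s["wrist_torque"]); g=T[:3,3]+.155*T[:3,2]; print(g)
```

```text
20.55 0.4607430660003835 [-1.77430168  1.89860789  4.96009589] [-0.05124893  0.55141509  0.08034138]
[ 0.56135143 -0.11015784  0.04095673]
```

It is seated: g.z is 0.041 against the expected 0.0405, with ~8 N of contact. I release partly, since there is 42 mm of room.

send_rows --motion '[[[0,0,0,0,0,0,48],[0,0,0,0,0,0,50],[0,0,0,0,0,0,54],[0,0,0,0,0,0,58],[0,0,0,0,0,0,64],[0,0,0,0,0,0,70],[0,0,0,0,0,0,75],[0,0,0,0,0,0,75],[0,0,0,0,0,0,75],[0,0,0,0,0,0,75]]]' --newtons 30

```text
time: 21.38
tool_pos: [0.5598, -0.1101, 0.1951]
orientation: [2.34, 2.09, 0.006]
wrist_force: [1.8, -0.4, 0.2]
gripper_width: 0.747
```

send_rows --motion '[[[0,0,-0.03,0,0,0,75],[0,0,-0.08,0,0,0,75],[0,0,-0.15,0,0,0,75],[0,0,-0.25,0,0,0,75],[0,0,-0.4,0,0,0,75],[0,0,-0.55,0,0,0,75],[0,0,-0.7,0,0,0,75],[0,0,-0.8,0,0,0,75],[0,0,-0.8,0,0,0,75],[0,0,-0.8,0,0,0,75]]]'

```text
time: 22.22
tool_pos: [0.559, -0.1105, 0.3579]
orientation: [2.34, 2.088, 0.011]
wrist_force: [0.3, -1.2, -1.4]
gripper_width: 0.748
```

Run:
```python
from h import *
from rig import readout,cams
s=readout.state(); T=tool(s); print(s["time"],s["gripper_width"],s["wrist_force"],s["joint_pos"].round(3)); g=T[:3,3]+.155*T[:3,2]; print(g)
d=cams.get_image("wrist"); P=cloud(d,T@np.array(d["T_tool_cam"])); z=P[...,2]; cv2.imwrite("pics/wrist7.png",d["img"][:,:,::-1])
m=((z>.049)&(z<.064)).astype(np.uint8); k,L,st,c=cv2.connectedComponentsWithStats(m)
for i in range(1,k):
    if st[i,4]>500:
        q=P[L==i]; r=cv2.minAreaRect((q[:,:2]*1000).astype(np.float32)); print("comp",c[i].round(),st[i,4],np.round(r[0],1),np.round(r[1],1),round(r[2],2),np.percentile(q[:,2],[5,50,95]).round(4))
```

```text
22.2167 0.7478391547729178 [ 0.29432918 -1.22688885 -1.40617362] [-0.365  0.309  0.576  1.865 -0.199  1.014  0.181]
[ 0.56041471 -0.11040543  0.20286697]
comp [315. 145.] 2568 [588.2 -96.3] [150.8 178.7] 83.58 [0.0514 0.0545 0.0618]
comp [318. 217.] 7299 [ 561.8 -107.9] [118.8  40.8] 83.21 [0.0537 0.0551 0.0563]
comp [420. 218.] 7304 [ 641.2 -118.4] [118.7  41.2] 84.0 [0.0535 0.0552 0.0563]
comp [321. 313.] 1202 [ 554.5 -188.1] [  6.7 130. ] 83.54 [0.0495 0.0537 0.055 ]
```

View pics/wrist7.png

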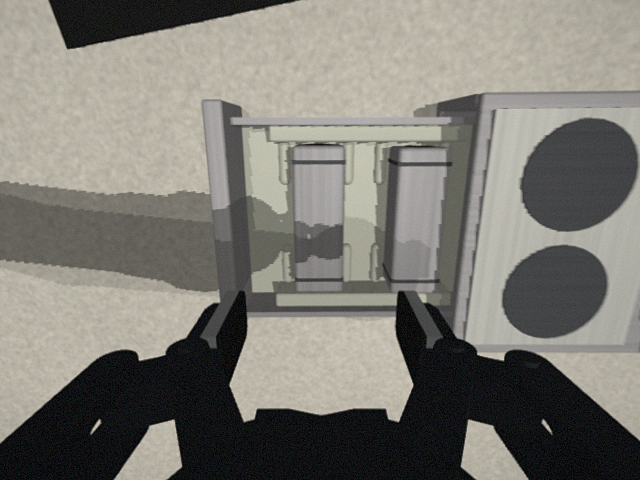

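It lies flat between the ribs at px (318,217), with its top at z 0.055 like the rear one at (420,218), and parallel to it. Next I close the jaws, turn 90° and come down in front of the panel.

Run:
```python
from h import *
from rig import readout,cams
s=readout.state(); T=tool(s)
rel(T,pose([.43,-.0945,.203],83.58,0)); rel(T,pose([.43,-.0945,.056],83.58,0))
d=cams.get_image("wrist"); P=cloud(d,T@np.array(d["T_tool_cam"])); u=np.array([np.cos(-.112),np.sin(-.112)])
o=np.array([.6405,-.1184]); X=(P[...,:2]-o)@u; z=P[...,2]
q=(z>.083)&(z<.093)&(abs(P[...,1]+.11)<.07); print("sealer front (rel rear spacer)",np.nanpercentile(X[q],[1,3,10]))
q=(z>.069)&(z<.08)&(X<-.1)&(abs(P[...,1]+.10)<.08); print("panel top",np.nanpercentile(X[q],[2,98]))
```

```text
row [0.0051, -0.6463, -0.0134] [0.0017, 0.0012, -0.5004] rows 12.6
row [0.0043, -0.6504, 0.7216] [0.0017, 0.0012, -0.5004] rows 12.6
sealer front (rel rear spacer) [0.02379842 0.02543573 0.03236286]
panel top [-0.15659136 -0.14314023]
```

send_rows --motion '[[[0,-0.08,-0.01,0,0,-0.04,50],[0,-0.16,-0.01,0,0,-0.08,30],[0,-0.24,-0.01,0,0,-0.12,0],[0,-0.32,-0.01,0,0,-0.16,0],[0,-0.4,-0.01,0,0,-0.2,0],[0,-0.48,-0.01,0,0,-0.24,0],[0,-0.56,-0.01,0,0,-0.28,0],[0,-0.62,-0.01,0,0,-0.32,0],[0.004,-0.646,-0.013,0,0,-0.36,0],[0.005,-0.646,-0.013,0.0017,0.001,-0.4,0]]]'

```text
time: 23.15
tool_pos: [0.4279, -0.0942, 0.3552]
orientation: [-0.666, -3.064, 0.001]
wrist_force: [0.1, -0.9, 0.4]
gripper_width: 0.004
```

Run:
```python
from h import *
from rig import readout,cams
s=readout.state(); T=tool(s); print(s["time"],s["gripper_width"],s["joint_pos"].round(3),T[:3,3])
rel(T,pose([.43,-.0945,.056],83.58,0))
```

```text
23.15 0.004492152817372821 [-0.329  0.024  0.461  2.151 -0.013  0.976  1.282] [ 0.42789866 -0.09421394  0.3551956 ]
row [-0.0144, 0.0044, 0.7209] [-0.0003, -0.002, -0.1006] rows 3.5
```

send_rows --motion '[[[-0.014,0.004,0.05,0,-0.002,-0.035,0],[-0.014,0.004,0.15,0,-0.002,-0.07,0],[-0.014,0.004,0.26,0,-0.002,-0.1,0],[-0.014,0.004,0.38,0,-0.002,-0.1006,0],[-0.014,0.004,0.5,0,-0.002,-0.1006,0],[-0.014,0.004,0.6,0,-0.002,-0.1006,0],[-0.014,0.004,0.68,0,-0.002,-0.1006,0],[-0.014,0.004,0.721,0,-0.002,-0.1006,0],[-0.014,0.004,0.721,0,-0.002,-0.1006,0],[-0.014,0.004,0.721,0,-0.002,-0.1006,0]]]'

```text
time: 23.98
tool_pos: [0.4326, -0.0949, 0.2122]
orientation: [0.185, 3.133, -0.003]
wrist_force: [0.1, -0.4, -0.1]
gripper_width: 0.002
```

Run:
```python
from h import *
from rig import readout,cams
s=readout.state(); T=tool(s); print(s["time"],s["gripper_width"],s["joint_pos"].round(3),T[:3,3],T[:3,:3].round(3),s["wrist_force"])
for k in (.03,.1,.19): rel(T,pose([.43+.9937*k,-.0945-.1118*k,.056],83.58,0))
```

```text
23.9833 0.0022970388826487006 [-0.252  0.309  0.413  2.235 -0.206  0.629  1.762] [ 0.43258997 -0.09494191  0.21220336] [[-0.993  0.118  0.003]
 [ 0.118  0.993 -0.002]
 [-0.003 -0.002 -1.   ]] [ 0.05055892 -0.3515026  -0.11466714]
row [-0.1369, 0.0016, 0.0064] [-0.0005, 0.0009, -0.002] rows 0.7
row [-0.4868, 0.0038, 0.0074] [-0.0005, 0.0009, -0.002] rows 2.3
row [-0.9368, 0.0066, 0.0088] [-0.0005, 0.0009, -0.002] rows 4.5
```

send_rows --motion '[[[-0.08,0,0,0,0,-0.001,0],[-0.14,0,0.001,0,0,-0.002,0],[-0.18,0,0.002,0,0,-0.002,0],[-0.22,0.001,0.003,0,0,-0.002,0],[-0.26,0.001,0.004,0,0,-0.002,0],[-0.3,0.002,0.005,0,0,-0.002,0],[-0.34,0.002,0.006,0,0,-0.002,0],[-0.38,0.003,0.007,0,0,-0.002,0],[-0.42,0.003,0.007,0,0,-0.002,0],[-0.46,0.004,0.007,0,0,-0.002,0]]]'

```text
time: 24.82
tool_pos: [0.5252, -0.1052, 0.2117]
orientation: [0.175, 3.132, -0.003]
wrist_force: [-1.7, -1.0, 1.7]
gripper_width: -0.004
```

Run:
```python
from h import *
from rig import readout,cams
s=readout.state(); T=tool(s); print(s["time"],T[:3,3],s["wrist_force"])
d=cams.get_image("wrist"); cv2.imwrite("pics/wrist8.png",d["img"][:,:,::-1])
for k in (.16,.2): rel(T,pose([.43+.9937*k,-.0945-.1118*k,.056],83.58,0))
```

```text
24.8167 [ 0.52517065 -0.10520185  0.21170011] [-1.65235954 -0.98555499  1.67433711]
row [-0.3211, -0.0001, 0.005] [-0.0005, 0.0015, 0.0001] rows 1.5
row [-0.5211, -0.0001, 0.006] [-0.0005, 0.0015, 0.0001] rows 2.5
```

View pics/wrist8.png

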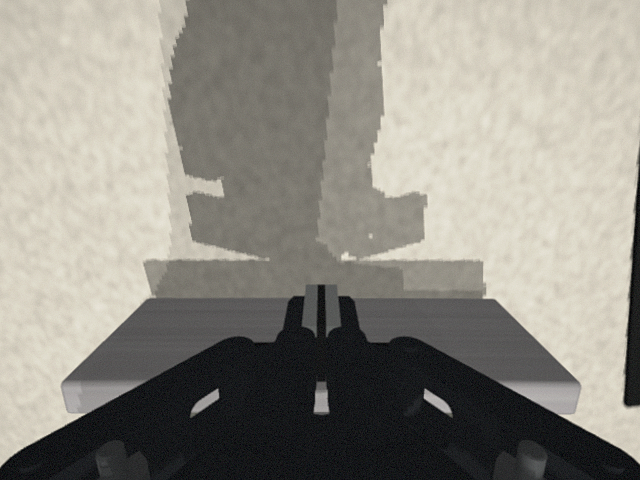

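The closed fingertips at px (322,300) are centred on the panel and pushing with light force. I continue.

send_rows --motion '[[[-0.04,0,0.001,0,0,0,0],[-0.08,0,0.001,0,0,0,0],[-0.12,0,0.002,0,0,0,0],[-0.16,0,0.002,0,0,0,0],[-0.2,0,0.003,0,0.001,0,0],[-0.24,0,0.003,0,0.001,0,0],[-0.28,0,0.004,0,0.001,0,0],[-0.32,0,0.004,0,0.001,0,0],[-0.36,0,0.005,0,0.001,0,0],[-0.4,0,0.005,0,0.001,0,0]]]'

```text
time: 25.7
tool_pos: [0.605, -0.1139, 0.2114]
orientation: [0.175, 3.134, -0.002]
wrist_force: [-1.2, 0.6, 1.3]
gripper_width: -0.003
```

Run:
```python
from h import *
from rig import readout,cams
s=readout.state(); T=tool(s); print(s["time"],T[:3,3],s["wrist_force"],s["joint_pos"].round(3))
d=cams.get_image("top"); P=cloud(d); X=(P[...,:2]-np.array([.6405,-.1184]))@np.array([.9937,-.1118]); Y=(P[...,:2]-np.array([.6405,-.1184]))@np.array([.1118,.9937]); z=P[...,2]
q=(z>.066)&(z<.08)&(abs(Y)<.09)&(X<.05)&(X>-.2); print("panel X",np.percentile(X[q],[3,50,97]),q.sum())
for k in (.2,.22): rel(T,pose([.43+.9937*k,-.0945-.1118*k,.056],83.58,0))
```

```text
25.7 [ 0.604996   -0.11393966  0.21135018] [-1.23009193  0.61399003  1.30331616] [-0.178  0.576  0.374  1.824 -0.282  0.792  1.799]
panel X [-0.0230303  -0.01466109  0.02905266] 70
row [-0.1196, -0.0013, 0.002] [-0.0004, 0.0007, 0.0001] rows 0.6
row [-0.2196, -0.0013, 0.0023] [-0.0004, 0.0007, 0.0001] rows 1.1
```

send_rows --motion '[[[-0.02,0,0,0,0,0,0],[-0.04,0,0,0,0,0,0],[-0.06,0,0.001,0,0,0,0],[-0.08,0,0.001,0,0,0,0],[-0.1,0,0.001,0,0,0,0],[-0.12,0,0.002,0,0,0,0],[-0.135,0,0.002,0,0,0,0],[-0.15,0,0.002,0,0,0,0],[-0.16,0,0.002,0,0,0,0],[-0.16,0,0.002,0,0,0,0]]]'

```text
time: 26.58
tool_pos: [0.6361, -0.1173, 0.2108]
orientation: [0.175, 3.134, -0.002]
wrist_force: [-0.2, 1.6, -1.1]
gripper_width: -0.0
```

Run:
```python
from rig import readout
s=readout.state(); print(s["time"],s["tool_pos"],s["wrist_force"])
```

```text
26.5833 [ 0.63612294 -0.11734314  0.2108243 ] [-0.21154541  1.6340776  -1.09778248]
```

send_rows --motion '[[[-0.015,0,0,0,0,0,0],[-0.03,0,0,0,0,0,0],[-0.045,0,0,0,0,0,0],[-0.06,0,0,0,0,0,0],[-0.07,0,0,0,0,0,0],[-0.08,0,0,0,0,0,0],[-0.09,0,0,0,0,0,0],[-0.1,0,0,0,0,0,0],[-0.1,0,0,0,0,0,0],[-0.1,0,0,0,0,0,0]]]'

```text
time: 27.42
tool_pos: [0.6441, -0.1192, 0.2108]
orientation: [-0.176, -3.096, -0.012]
wrist_force: [-40.9, 8.2, 38.8]
gripper_width: 0.0
```

Run:
```python
from rig import readout
s=readout.state(); print(s["time"],s["tool_pos"],s["wrist_force"])
```

```text
27.4167 [ 0.64411709 -0.11924718  0.21077415] [-40.93991382   8.15619321  38.84862901]
```

Force rose sharply, so the drawer is probably already home. I back off at once and look.

send_rows --motion '[[[0.05,0,0,0,0,0,0],[0.1,0,0,0,0,0,0],[0.18,0,0,0,0,0,0],[0.26,0,0,0,0,0,0],[0.34,0,0,0,0,0,0],[0.42,0,0,0,0,0,0],[0.5,0,0,0,0,0,0],[0.6,0,0,0,0,0,0],[0.6,0,0,0,0,0,0],[0.6,0,0,0,0,0,0]]]'

```text
time: 28.25
tool_pos: [0.5367, -0.1064, 0.211]
orientation: [0.176, 3.133, -0.002]
wrist_force: [1.4, 1.3, -0.3]
gripper_width: 0.002
```

Run:
```python
from h import *
from rig import readout,cams
s=readout.state(); T=tool(s); print(s["time"],s["tool_pos"],s["wrist_force"])
d=cams.get_image("top"); P=cloud(d); W=P[...,:2]-np.array([.6405,-.1184]); X=W@np.array([.9937,-.1118]); Y=W@np.array([.1118,.9937]); z=P[...,2]
q=(z>.066)&(z<.08)&(abs(Y)<.09)&(X<.06)&(X>-.2); print("panel X",np.percentile(X[q],[3,50,97]),q.sum())
for y0 in (-.08,-.04,.04,.08):
    r=(abs(Y-y0)<.01)&(X>-.06)&(X<.06)
    for lo,hi in ((.06,.08),(.083,.095)):
        k=r&(z>lo)&(z<hi); print(y0,lo,k.sum(),np.round(X[k].min(),4) if k.any() else None)
d2=cams.get_image("scene"); cv2.imwrite("pics/end1.png",np.hstack([cv2.resize(d["img"][110:300,310:430],(400,600)),cv2.resize(d2["img"][200:380,200:340],(400,600))])[:,:,::-1])
```

```text
28.25 [ 0.53666361 -0.10639111  0.21097209] [ 1.36463204  1.3065264  -0.33776795]
panel X [0.0089558  0.01667419 0.03031356] 263
-0.08 0.06 32 0.0094
-0.08 0.083 71 0.0239
-0.04 0.06 29 0.0094
-0.04 0.083 63 0.0124
0.04 0.06 36 0.0084
0.04 0.083 74 0.0229
0.08 0.06 28 0.0085
0.08 0.083 74 0.0199
```

View pics/end1.png

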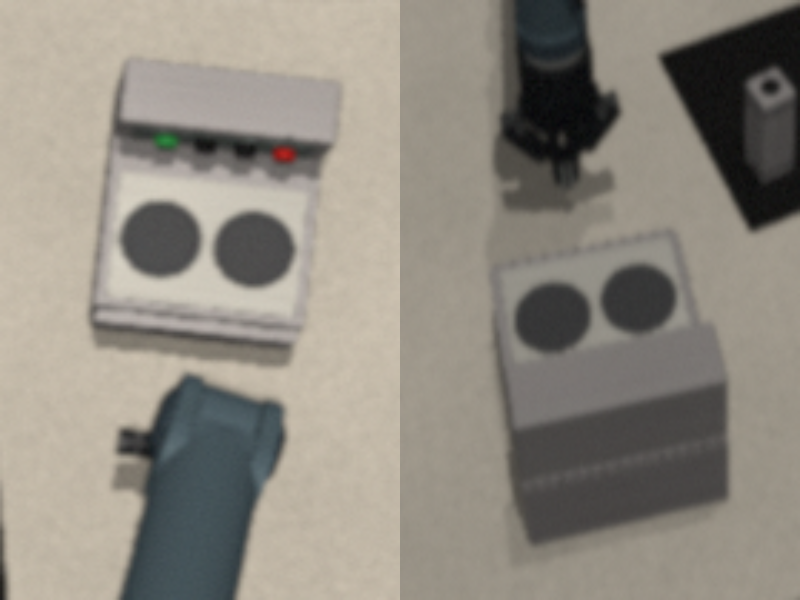

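The drawer panel at left (195,325) lies flush against the base: outer face X = 0.009, sealer front X = 0.0235, so 14 mm, the panel's thickness. It stayed there after I backed off. I raise the arm, check once more and hand in.

send_rows --motion '[[[0,0,-0.1,0,0,0,0],[0,0,-0.2,0,0,0,0],[0,0,-0.3,0,0,0,0],[0,0,-0.4,0,0,0,0],[0.05,0,-0.5,0,0,0,0],[0.1,0,-0.6,0,0,0,0],[0.1,0,-0.6,0,0,0,0],[0.1,0,-0.6,0,0,0,0],[0.1,0,-0.6,0,0,0,0],[0.1,0,-0.6,0,0,0,0]]]'

```text
time: 29.18
tool_pos: [0.5167, -0.1036, 0.3298]
orientation: [0.175, 3.136, -0.003]
wrist_force: [0.3, -0.4, -0.0]
gripper_width: -0.002
```

Run:
```python
from h import *
from rig import readout,cams,env
s=readout.state(); print(s["time"],s["tool_pos"],s["wrist_force"])
d=cams.get_image("top"); P=cloud(d); W=P[...,:2]-np.array([.6405,-.1184]); X=W@np.array([.9937,-.1118]); Y=W@np.array([.1118,.9937]); z=P[...,2]
q=(z>.06)&(z<.08)&(abs(Y)<.09)&(X<.04)&(X>-.2); print("panel X",np.percentile(X[q],[3,50]),q.sum())
for n,(x,y) in dict(A=(.561,.1195),C=(.5512,.2146),pink=(.578,.4364)).items():
    k=(z>.09)&(z<.16)&(np.hypot(P[...,0]-x,P[...,1]-y)<.04); r=cv2.minAreaRect((P[k][:,:2]*1000).astype(np.float32)); print(n,np.round(r[0],1),np.median(z[k]).round(3))
a=np.load("pics/top0.npz")["img"].astype(int); 
for n,(u,v) in dict(tub1=(281,182),tub2=(162,298),roll=(473,241)).items():
    print(n,np.abs(a[v-22:v+22,u-22:u+22]-d["img"][v-22:v+22,u-22:u+22]).mean())
if np.percentile(X[q],3)>0: print("hand in",env.sign_off())
```

```text
29.1833 [ 0.51673591 -0.10364245  0.32979133] [ 0.25726284 -0.44037806 -0.04293034]
panel X [0.00904381 0.0156295 ] 281
A [560.8 119.5] 0.104
C [551.4 214.4] 0.14
pink [578.3 438. ] 0.118
tub1 5.347107438016529
tub2 5.2759986225895315
roll 4.952823691460055
the job is handed in; nothing more can be done
hand in None
```

The job is done and handed in at about 29 s. I used 9 or so full pictures and crops, within the limit of 12.

- **Spacer:** I picked spacer_b by its measured height (120 mm), gripped it standing with the tool tilted 45°, turned it in the air, laid it on the mat and let go. I then took it again from straight above at mid-length, set it flat in the front pocket and let go.
- **In the pocket:** before the push, its top was level with the rear spacer's (z 0.055) and parallel to it, about 80 mm in front.
- **Drawer:** the panel is flush against the base and had not moved after I backed off and raised the arm. I judge it past the catch from that; the click itself was not measured.
- **Bystanders:** the two other spacers and the pink one are where they started, within 2 mm. The tubs and film roll look unchanged in the top view.

**Push force:** I pushed further after the drawer was already home, so the wrist briefly read 41 N sideways and 39 N upward, about 57 N in all. That is under the 120 N wrist limit. I believe it was the fingertips on the panel, but I could not confirm that the gripper's body stayed under its 40 N limit.

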